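# Slide a cartridge out of the row and plug it into the code reader

### The arm

A 6-joint arm with a two-finger parallel gripper is mounted at the origin on the work surface. World frame = base frame: x ahead of the robot, y to its left, z up, the work surface at z = 0. Lengths are in m, angles in rad, forces in N, time in s.
With the tool pointing down it reaches from about 0.375 to 0.975 m from the base axis. Payload 3.8 kg.
Tool frame: the origin (TCP) lies midway between the tips of the shut fingers; the grasp point (between the pads) lies 19 mm behind it; z points along the fingers, y is the line along which they close (so a half turn about z gives the same grasp; the last joint's range is limited). The gripper opens to 88 mm and grips with 3 to 60 N. Pads are 18 mm wide; open, the fingers measure 123 mm over their backs; the gripper's body (75 mm by 187 mm) begins 45 mm behind the grasp point.
Start: joints at [-1.303, 0.264, 1.604, -0, 1.274, -0.037], TCP at [0.203, -0.644, 0.239] pointing down, gripper open.
Joint ranges: [-2.63, 2.63], [-0.94, 2.18], [0.31, 2.57], [-1.31, 4.45], [0, 2.66], [-2.55, 2.55]. Speed limits (rad/s): [2.57, 2.57, 3.14, 3.14, 3.14, 3.14].

### API

Orientations are given as a rotation vector (axis times angle).
In Python, from cell import manip, inverse_kinematics, cams, order gives the robot as it stands. Calls block until the motion is done:
- manip.move_pose(position, orientation): joint-space move of the TCP to a pose.
- manip.move_linear(position, rate=0.15, rot=None): straight line of the TCP; rot=None keeps the orientation; rate is the mean speed in m/s.
- manip.set_joints(angles): joint-space move.
- manip.set_gripper(opening, force=None): finger opening in m; force is the grip in N (None keeps the last); returns when the fingers have stopped.
- manip.dwell(seconds).
- inverse_kinematics(position, orientation): joint angles nearest the present ones, or None.
- manip.state(): the state.
- cams.capture(name): name is "scene" or "top" or "wrist"; returns a dict with "image" (384x512x3 uint8, blue, green, red), "z_map" (384x512 float32, m along the optical axis (not along the pixel's ray), 0 where there is no reading), "intrinsics" (3x3 intrinsics, pixels), "position" and "orientation" of the camera in the world; the wrist camera has in their place "T_tool_cam" (4x4, takes a point from camera to tool coordinates, whose origin is the TCP and whose axes are the flange's). Camera axes: x right, y down, z forward; pixel columns grow to the right and rows downward; lengths in m; the calibration is good to about 2 mm. A picture is of the moment at which its call begins: read the wrist's pose just before it.
A pose or a line that the arm cannot do raises manip.IKError and nothing moves.
- order.close_job(): hands the job in; it is judged then, once.
The state is a dict: "clock": time; "joint_pos": joint angles; "joint_velocities": joint speeds; "tau": joint torques, N m; "tool_pos": TCP position; "tcp_rot": TCP orientation; "contact_force": force on the tool from outside, world axes, zero at the start; "moment": the same for the moment, N m; "gripper_width": finger opening in m; "grasp_force": force on a finger pad.
Only numpy, scipy, OpenCV 4.12 (cv2) and the standard library are available. Lean on these libraries where they do the work, as an engineer would, in place of code of your own. Each camera call takes 0.05 s, during which the arm holds its last target. There are 200 camera calls.

### The job

Find the cartridge with the four cross ridges on top, push it lengthwise, flat on the table and contact end first, out of the touching row until it is wholly clear of the others, which must stay where they are. Then plug it into the bay of the code reader, gently but fully home (the springs give way stiffly, then it stops dead), and let go of it, leaving the rest of the table alone.

Things in the scene. Friction and masses are not known exactly. Their poses are not given: they have to be found in the camera images.
- cartridge: the one to plug in: grey plastic block 92 long (x) x 44 wide (y) x 26 mm high (z), 60 to 130 g, loose; origin at the centre of its underside; +x points to its contact end (brass strip on that end face). Has four black rubber ridges (4 mm high, running across) on the rear half of its top. Starts at any of the row's four places, its long sides touching its neighbours
- contact_end (a point): middle of the cartridge's contact end face, 46 mm ahead of its origin and 13 mm up; same axes; goes into the bay first
- cart_disc: neighbour cartridge of the same size, mass and axes, with a black round disc (28 mm across) on top; must stay (moved no more than 6 mm, never tipped)
- cart_rib: neighbour cartridge of the same size, mass and axes, with one black lengthwise rib on top; must stay (moved no more than 6 mm)
- cart_plain: neighbour cartridge of the same size, mass and axes, with a plain top; must stay (moved no more than 6 mm)
- mat: thin white paper mat (seen, not felt) 130 x 215 mm under the row; origin at the row's middle, x the way all cartridges point (the way to push), y across the row. Places at y = -66, -22, 22 and 66 mm, x = 0; the row ends at x = -46 and +46 mm, and the table is bare beyond both ends. A cartridge whose origin is at x = 96 mm or more here is wholly clear of the row
- reader: black code reader, fixed: 130 mm wide, 40 mm high, green screen; its front 68 mm are two cheeks 24 mm high with an open-topped bay between. Origin: middle of the bay's mouth at table height; +x points into the bay. Bay 46.4 mm wide from x = 12 mm on, flared to 60 mm at the mouth; its floor is the table. Home, the cartridge's origin lies at x = -4 to 10 mm and its rear 36 to 50 mm stick out
- connector (a joint): how far the white sprung connector across the bay is pushed in, m: 0 free, 0.006 home. Its free face stands 36 to 50 mm inside the mouth, different each time: find it by feel. Two steel spring pads, 26 mm inside the mouth, grip the cartridge's sides: about 4 to 8 N to slide in, and they hold it against the connector's spring (1 N). Home it stops dead; over 25 N against the reader breaks it
- jar: glass jar with black cap, 56 mm across, 105 mm high, loose, leave alone; origin at the centre of its underside
- bearing: steel ring 62 mm across, 18 mm high, lying flat, loose, leave alone; origin at the centre of its underside
- bush: dark steel stepped bush 44 mm across, 60 mm high, upright, loose, leave alone; origin at the centre of its underside
Not all that is in view belongs to the job. What is shaped like the cartridge but red or turquoise is not meant.

How it is judged:
On the way, in this order (a step that is already met when the one before it is completed fails the run):
1. the ridged cartridge lies flat on the table, wholly clear of the row beyond its front end (x of cartridge in the frame of mat above 0.096 m and height (world z) of cartridge below 0.004 m and angle between cartridge's own z axis and vertical below 0.06 rad), for 0.2 s.
2. it is plugged home in the reader's bay (x of contact_end in the frame of reader above 0.03 m and x of cartridge in the frame of reader between -0.006 and 0.014 m and y of cartridge in the frame of reader between -0.003 and 0.003 m and angle between the x axis of cartridge and the x axis of reader, either way round below 0.08 rad and angle between cartridge's own z axis and vertical below 0.06 rad and height (world z) of cartridge below 0.004 m and value of joint connector above 0.0048 m), for 0.2 s.
At the end, for the whole second after the job is handed in: the ridged cartridge lies flat, at rest and released in the bay, contact end first, within 3 mm of its middle line and 0.08 rad, origin at x = -6 to 14 mm, with the connector pushed in more than 4.8 of its 6 mm; the other cartridges are within 6 mm of their starts (all of step 2 and linear speed of cartridge below 0.01 m/s and distance of each of cart_disc, cart_rib, cart_plain from where it was at the start of the episode below 0.006 m); the robot touches nothing.
It fails at once if a neighbouring cartridge is moved by more than 6 mm or tipped (distance of any of cart_disc, cart_rib, cart_plain from where it was at the start of the episode above 0.006 m or angle between any of cart_disc, cart_rib, cart_plain's own z axis and vertical above 0.15 rad).
It fails at once if the ridged cartridge is lifted (more than 8 mm) while in or over the row (height (world z) of cartridge above 0.008 m and x of cartridge in the frame of mat below 0.092 m).
It fails at once if the cartridge bears on the reader with more than 25 N (contact force between cartridge and reader above 25 N).
It fails at once if the robot itself pushes on the reader with more than 25 N (contact force between any of the fingers, the arm and reader above 25 N).
It fails at once if the jar, the bearing or the bush is moved by more than 20 mm (distance of any of jar, bearing, bush from where it was at the start of the episode above 0.02 m).
It also fails if it takes over 61 s, if anything falls off the work surface, if the arm or the gripper's body presses on something with over 40 N, if the wrist force passes 120 N, or if a joint passes its speed limit or range.

## Working session

There is one attempt and no reset: what is moved stays moved. The work goes in short steps, each a Python script; the robot and the scene stay as the last script left them, time stands still between calls to the robot, and variables do not carry over. Pictures are saved under pics/ and viewed, at most 10 in all, crops included, and the job is handed in when it is done.

```bash
ls; mkdir -p pics
python3 - <<'E'
from cell import manip,cams
import cv2,numpy as np
print(manip.state())
for n in("scene","top"):
    c=cams.capture(n);cv2.imwrite(f"pics/{n}0.png",c["image"]);np.savez(f"{n}0.npz",**c);print(n,c["intrinsics"],c["position"],c["orientation"])
E
```

```text
pics
{'clock': 0.0, 'joint_pos': array([-1.30291399e+00,  2.64728134e-01,  1.60538617e+00,  2.27390038e-06,
        1.27369083e+00, -3.69223906e-02]), 'joint_velocities': array([ 9.57527576e-04,  3.87263208e-05,  8.73183299e-04,  1.95886442e-04,
        2.86660323e-04, -1.18919816e-03]), 'tau': array([-4.92341042e-04, -5.02105844e+01, -3.56867695e+01,  7.28591415e-02,
        2.92075553e-02, -1.72804748e-04]), 'tool_pos': array([ 0.20236677, -0.64319922,  0.23739829]), 'tcp_rot': array([-3.10300676e+00, -4.76600146e-01,  3.96774533e-04]), 'contact_force': array([ 0.22708307, -0.41781372, -0.32067717]), 'moment': array([ 0.00580279, -0.01384259, -0.02378408]), 'grasp_force': 0.0, 'gripper_width': 0.08803726204724548}
scene [[467.79804042   0.         261.83871155]
 [  0.         467.79804042 195.22388618]
 [  0.           0.           1.        ]] [1.27208438 0.64227316 0.85543446] [-1.06589359 -2.31981508  1.08275512]
top [[385.04398306   0.         258.66648474]
 [  0.         385.04398306 191.90473026]
 [  0.           0.           1.        ]] [0.3971008  0.01094907 1.15457012] [-2.13382477  2.16688452 -0.12135077]
```

View pics/top0.png

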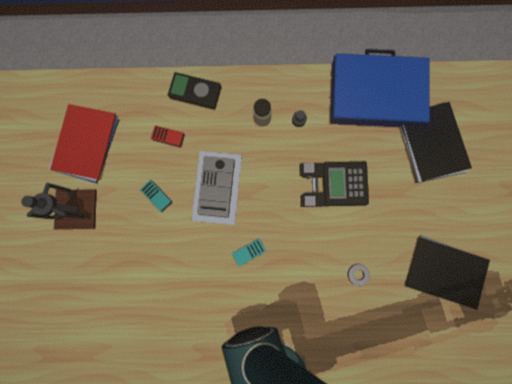

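View pics/scene0.png

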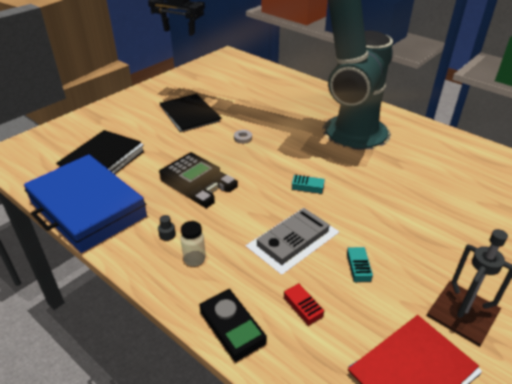

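Row on the white mat at (217,188). The candidates are the ridged grey at about (210,178), disc (220,164), plain (218,193) and rib (214,208), plus decoys: turquoise (156,195) and (249,252), red (168,136). By its four cross ridges, I choose the grey one at (210,178). The reader is at (335,185), with its mouth facing the row. Next I'll locate them roughly and check close up with the wrist camera.

```bash
cat > h.py <<'E'
import numpy as np,cv2
from scipy.spatial.transform import Rotation as R
from cell import manip,cams,inverse_kinematics
def down(a):  # tool z down, tool y axis at world yaw a
    y=np.array([np.cos(a),np.sin(a),0]);z=np.array([0,0,-1.]);x=np.cross(y,z)
    return R.from_matrix(np.c_[x,y,z]).as_rotvec()
def cam(c,s=None):
    if "T_tool_cam" in c:
        T=np.eye(4);T[:3,:3]=R.from_rotvec(s["tcp_rot"]).as_matrix();T[:3,3]=s["tool_pos"];T=T@c["T_tool_cam"]
        return T[:3,:3],T[:3,3]
    return R.from_rotvec(c["orientation"]).as_matrix(),np.array(c["position"])
def ray(c,px,z,s=None):
    Rm,p=cam(c,s);px=np.atleast_2d(px).astype(float)
    d=np.c_[px,np.ones(len(px))]@np.linalg.inv(c["intrinsics"]).T@Rm.T
    return p+d*((z-p[2])/d[:,2])[:,None]
def shot(n):
    s=manip.state();c=cams.capture(n);return c,s
E
python3 - <<'E'
from h import *
c=dict(np.load("top0.npz"))
print(ray(c,[[210,178],[205,153],[240,154],[236,222],[193,221]],0)[:,:2].round(3))
print("reader",ray(c,[[301,165],[301,206],[367,162],[368,206]],.03)[:,:2].round(3))
c2,s=shot("wrist");print(c2["T_tool_cam"].round(4),c2["intrinsics"])
row=ray(c,[217,188],.02)[0];print(row)
for a in(0,np.pi/2,-np.pi/2,np.pi):
  for z in (.3,.35): print(a,z,inverse_kinematics([row[0],row[1],z],down(a)))
E
```

```text
[[0.588 0.172]
 [0.666 0.188]
 [0.661 0.08 ]
 [0.453 0.094]
 [0.458 0.223]]
reader [[ 0.618 -0.102]
 [ 0.496 -0.099]
 [ 0.623 -0.298]
 [ 0.493 -0.294]]
[[-7.000e-04 -9.561e-01 -2.929e-01  7.690e-02]
 [ 1.000e+00 -5.000e-04 -7.000e-04  6.000e-04]
 [ 5.000e-04 -2.929e-01  9.561e-01 -1.464e-01]
 [ 0.000e+00  0.000e+00  0.000e+00  1.000e+00]] [[271.91866871   0.         254.57846641]
 [  0.         271.91866871 192.24845001]
 [  0.           0.           1.        ]]
[0.55431346 0.14857959 0.02      ]
0 0.3 [ 2.18484071e-01  4.04100703e-02  1.74709212e+00 -4.44089210e-16
  1.35409046e+00  2.18484071e-01]
0 0.35 [ 2.18484071e-01  2.32733471e-02  1.67502946e+00 -4.44089210e-16
  1.44328984e+00  2.18484071e-01]
1.5707963267948966 0.3 [ 2.18484071e-01  4.04100703e-02  1.74709212e+00 -4.44089210e-16
  1.35409046e+00 -1.35231226e+00]
1.5707963267948966 0.35 [ 2.18484071e-01  2.32733471e-02  1.67502946e+00 -4.44089210e-16
  1.44328984e+00 -1.35231226e+00]
-1.5707963267948966 0.3 [ 2.18484071e-01  4.04100703e-02  1.74709212e+00 -4.44089210e-16
  1.35409046e+00  1.78928040e+00]
-1.5707963267948966 0.35 [ 2.18484071e-01  2.32733471e-02  1.67502946e+00 -4.44089210e-16
  1.44328984e+00  1.78928040e+00]
3.141592653589793 0.3 None
3.141592653589793 0.35 None
```

Run:
```python
from h import *
for n,p in(("row",[.555,.15,.2]),("rdr",[.558,-.13,.2])):
    manip.move_pose(p,down(0));manip.dwell(.3);c,s=shot("wrist")
    np.savez(n+".npz",tcp_rot=s["tcp_rot"],tool_pos=s["tool_pos"],**c);cv2.imwrite(f"pics/{n}.png",c["image"])
print(s["clock"],s["tool_pos"])
cv2.imwrite("pics/both.png",cv2.resize(np.vstack([cv2.imread("pics/row.png")[60:330],cv2.imread("pics/rdr.png")[60:330]]),None,fx=1.1,fy=1.1))
```

```text
4.9333 [ 0.55822864 -0.12896184  0.20002288]
```

View pics/both.png

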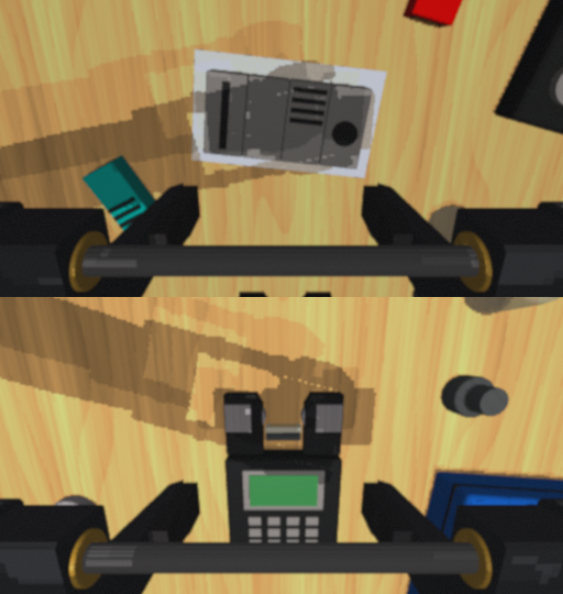

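The crop confirms it: in the row picture the four cross ridges are on the cartridge at about (305,115), third from the left, between plain and disc. The ridges point away from the reader, so the contact end faces it. The bay shows in the lower half, between the cheeks at (243,412) and (323,412), with the connector at (283,433). Now I'll measure.

```bash
cat > meas.py <<'E'
from h import *
def world(c,s=None):
    h,w=c["z_map"].shape;u,v=np.meshgrid(np.arange(w),np.arange(h));Rm,p=cam(c,s)
    d=np.stack([u,v,np.ones_like(u)],-1).astype(float)@np.linalg.inv(c["intrinsics"]).T*c["z_map"][...,None]
    return d@Rm.T+p
def rect(c,s,lo,hi,zp,box):
    P=world(c,s);m=(P[...,2]>lo)&(P[...,2]<hi)&(P[...,0]>box[0])&(P[...,0]<box[1])&(P[...,1]>box[2])&(P[...,1]<box[3])&(c["z_map"]>0)
    m=cv2.morphologyEx(m.astype(np.uint8),cv2.MORPH_OPEN,np.ones((3,3)))
    k=max(cv2.findContours(m,0,1)[0],key=cv2.contourArea)[:,0]
    return cv2.minAreaRect(ray(c,k,zp,s)[:,:2].astype(np.float32)*1000),m,P
E
python3 - <<'E'
from meas import *
row=dict(np.load("row.npz"));rd=dict(np.load("rdr.npz"));top=dict(np.load("top0.npz"))
for n,c,s in(("wr",row,row),("top",top,None)):
    r,m,P=rect(c,s,.014,.04,.026,(.42,.7,.05,.24));print(n,"row",r,np.median(P[m>0][:,2]))
    im=c["image"].astype(int);hsv=cv2.cvtColor(c["image"],cv2.COLOR_BGR2HSV)
    mm=((np.abs(P[...,2])<.012)&(hsv[...,1]<60)&(hsv[...,2]>90)&(P[...,0]>.42)&(P[...,0]<.7)&(P[...,1]>.05)&(P[...,1]<.24)).astype(np.uint8)
    k=np.vstack(cv2.findContours(mm,0,1)[0])[:,0];print(" mat",cv2.minAreaRect(ray(c,k,0,s)[:,:2].astype(np.float32)*1000))
for n,c,s in(("wr",rd,rd),("top",top,None)):
    r,m,P=rect(c,s,.012,.06,.026,(.45,.67,-.33,-.06));print(n,"reader",r)
    # cheeks: front edges / bay walls
    for lo,hi in((.55,.67),(.45,.56)):
        pass
    q=P[(m>0)];f=q[(q[:,1]>-.17)]
    for y in np.arange(-.165,-.09,.01):
        g=f[np.abs(f[:,1]-y)<.004][:,[0,2]];g=g[(g[:,1]>.018)&(g[:,1]<.03)]
        a=np.sort(g[:,0]); 
        if len(a)>4:
            j=np.argmax(np.diff(a));print("  y%.3f: %.4f..%.4f | %.4f..%.4f"%(y,a[0],a[j],a[j+1],a[-1]))
# ridges, wrist
hsv=cv2.cvtColor(row["image"],cv2.COLOR_BGR2HSV);P=world(row,row)
m=((hsv[...,2]<50)&(P[...,2]>.02)&(P[...,1]>.05)&(P[...,1]<.24)&(P[...,0]>.42)&(P[...,0]<.7)).astype(np.uint8)
for k in cv2.findContours(m,0,1)[0]:
    if cv2.contourArea(k)>25: print("dark",[np.round(x,1) for x in cv2.minAreaRect(ray(row,k[:,0],.03,row)[:,:2].astype(np.float32)*1000)])
big=lambda im,x0,x1,y0,y1,f:cv2.resize(im[y0:y1,x0:x1],None,fx=f,fy=f,interpolation=cv2.INTER_CUBIC)
cv2.imwrite("pics/crop.png",np.hstack([big(row["image"],165,360,100,230,2),big(rd["image"],195,325,135,265,2)]))
E
```

```text
wr row ((561.4762573242188, 154.5926513671875), (92.36332702636719, 175.7279052734375), 83.50957489013672) 0.026564085456358744
 mat ((561.7290649414062, 153.83273315429688), (131.34530639648438, 216.25827026367188), 83.61162567138672)
top row ((560.6123046875, 151.96841430664062), (93.51563262939453, 176.8690948486328), 83.59651184082031) 0.026165374536628816
 mat ((559.8881225585938, 152.8021240234375), (132.5262451171875, 217.85130310058594), 83.47999572753906)
wr reader ((562.9011840820312, -188.6864013671875), (134.38058471679688, 183.0445098876953), 0.05238907039165497)
  y-0.165: 0.4986..0.5588 | 0.5600..0.6277
  y-0.155: 0.4978..0.5389 | 0.5860..0.6272
  y-0.145: 0.4983..0.5391 | 0.5426..0.6278
  y-0.135: 0.4976..0.5393 | 0.5427..0.6274
  y-0.125: 0.4981..0.5419 | 0.5829..0.6277
  y-0.115: 0.4978..0.5408 | 0.5842..0.6272
  y-0.105: 0.4980..0.5385 | 0.5865..0.6277
  y-0.095: 0.4978..0.5326 | 0.5929..0.6269
top reader ((563.22119140625, -198.06298828125), (199.2743682861328, 131.4925994873047), 89.09608459472656)
  y-0.165: 0.4985..0.5366 | 0.5523..0.6273
  y-0.155: 0.4983..0.5370 | 0.5877..0.6278
  y-0.145: 0.4983..0.5373 | 0.5859..0.6274
  y-0.135: 0.4986..0.5371 | 0.5617..0.6276
  y-0.125: 0.4985..0.5407 | 0.5831..0.6274
  y-0.115: 0.4987..0.5409 | 0.5858..0.6243
  y-0.105: 0.4990..0.5289 | 0.5886..0.6248
dark [array([557.9, -49.9]), array([261.9, 792.1]), np.float64(89.9)]
dark [array([626.6, 142.3]), array([26.9, 26.8]), np.float64(47.3)]
dark [array([583.7, 156. ]), array([ 5.2, 35.1]), np.float64(83.5)]
dark [array([585.1, 166.8]), array([ 5.1, 35.7]), np.float64(84.2)]
dark [array([586.1, 177.7]), array([ 4.9, 35.2]), np.float64(83.3)]
dark [array([587.8, 188.5]), array([ 4.8, 34.9]), np.float64(83.3)]
dark [array([495.8, 161. ]), array([72.5,  8.4]), np.float64(83.6)]
```

View pics/crop.png

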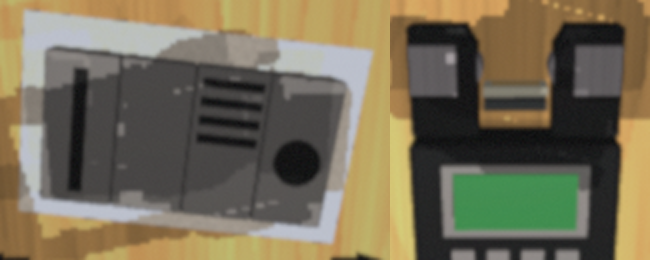

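Cartridge centre at about (583,151) mm, pointing along yaw −96.5°. The reader mouth is at about (563,−97), with the bay along −90°. I'll push from behind with shut fingers, 18 mm face forward.

```bash
cat >> h.py <<'E'
A=np.deg2rad(83.5);PX=-np.array([np.cos(A),np.sin(A),0]);C0=np.array([.5831,.151,0])
E
python3 - <<'E'
from h import *
at=lambda x,z:C0+PX*x+[0,0,z]
manip.move_pose(at(-.09,.15),down(A));manip.set_gripper(0)
manip.move_linear(at(-.09,.012),rate=.12);manip.dwell(.2)
f0=manip.state()["contact_force"]
manip.move_linear(at(-.068,.012),rate=.06)
for x in np.r_[np.arange(-.055,.04,.02),.046]:
    manip.move_linear(at(x,.012),rate=.07);s=manip.state();f=s["contact_force"]-f0
    print(round(x,3),f.round(2),s["clock"])
    if np.linalg.norm(f)>12: print("STOP");break
manip.move_linear(at(.038,.012),rate=.05);manip.move_linear(at(.038,.1),rate=.2)
manip.move_pose(at(.06,.2),down(0));manip.dwell(.2)
c,s=shot("wrist");np.savez("p1.npz",tcp_rot=s["tcp_rot"],tool_pos=s["tool_pos"],**c);cv2.imwrite("pics/p1.png",c["image"]);print(s["clock"])
E
```

```text
-0.055 [-0.41  1.81 -0.83] 10.0333
-0.035 [-0.87  0.71  0.15] 10.4667
-0.015 [-1.27  0.91 -0.35] 10.9
0.005 [-2.    0.17 -1.  ] 11.3333
0.025 [-1.63  1.58 -0.01] 11.7667
0.046 [-0.91  0.79 -0.34] 12.2167
14.6
```

View pics/p1.png

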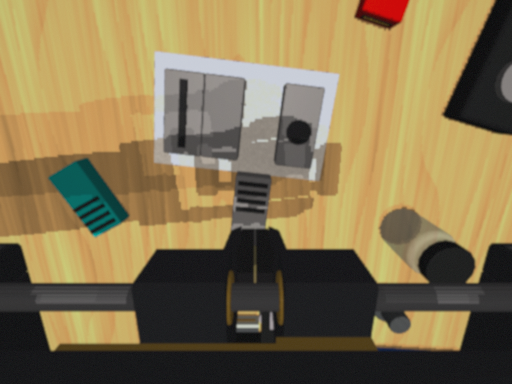

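The cartridge is out of the row, with its ridges at (252,195), and the neighbours are in place. Next I'll measure its pose and the neighbours' shift, then grasp.

```bash
cat > ridg.py <<'E'
from meas import *
def ridges(c,s,bx):
    hsv=cv2.cvtColor(c["image"],cv2.COLOR_BGR2HSV);P=world(c,s)
    m=((hsv[...,2]<50)&(P[...,2]>.02)&(P[...,2]<.045)&(P[...,0]>bx[0])&(P[...,0]<bx[1])&(P[...,1]>bx[2])&(P[...,1]<bx[3])).astype(np.uint8)
    o=[]
    for k in cv2.findContours(m,0,1)[0]:
        if cv2.contourArea(k)>20: o.append(cv2.minAreaRect(ray(c,k[:,0],.03,s)[:,:2].astype(np.float32)*1000))
    return o
E
python3 - <<'E'
from ridg import *
c=dict(np.load("p1.npz"))
for r in ridges(c,c,(.5,.68,-.02,.24)): print([np.round(x,1) for x in r])
P=world(c,c)
for b in((.5,.62,.0,.098),(.42,.578,.1,.24),(.6,.7,.1,.24)):
    print([np.round(x,1) for x in rect(c,c,.014,.04,.026,b)[0]])
manip.set_gripper(.07);t,s=shot("top");cv2.imwrite("pics/t1.png",t["image"])
for b in((.5,.62,-.05,.1),(.42,.578,.105,.24),(.6,.7,.1,.24)):
    print("top",[np.round(x,1) for x in rect(t,None,.014,.04,.026,b)[0]])
E
```

```text
[array([571.5,  47.8]), array([ 4.5, 32.6]), np.float64(83.2)]
[array([572.7,  58.7]), array([ 4.5, 32.5]), np.float64(82.5)]
[array([573.8,  69.5]), array([ 5.3, 34.3]), np.float64(84.0)]
[array([575.1,  80.3]), array([ 5.2, 34.1]), np.float64(83.8)]
[array([626.9, 141.8]), array([24.5, 26.3]), np.float64(90.0)]
[array([500.5, 183.6]), array([24.7,  3.2]), np.float64(85.8)]
[array([571.8,  55.1]), array([73. , 43.7]), np.float64(83.7)]
[array([518. , 158.9]), array([91.6, 88.2]), np.float64(83.5)]
[array([626.6, 146.6]), array([91.6, 44.7]), np.float64(83.5)]
top [array([566.3,  12.9]), array([32.7, 41.9]), np.float64(89.0)]
top [array([522.6, 159.3]), array([94.2, 80.2]), np.float64(89.1)]
top [array([624.9, 182. ]), array([21.1, 33.4]), np.float64(89.0)]
```

Run:
```python
from h import *
c=np.array([.5709,.0428,0]);g=c-PX*.030
manip.move_pose(g+[0,0,.09],down(A-np.pi/2));manip.move_linear(g+[0,0,.004],rate=.1)
manip.dwell(.1);f0=manip.state()["contact_force"]
manip.set_gripper(0.03,20);s=manip.state();print(s["gripper_width"],s["grasp_force"],s["tool_pos"],(s["contact_force"]-f0).round(2))
manip.move_linear([.5627,-.006,.004],rate=.07,rot=down(np.deg2rad(.3)));manip.dwell(.2)
s=manip.state();print(s["clock"],s["tool_pos"],(s["contact_force"]-f0).round(2))
for n in("top","scene","wrist"):
    k=cams.capture(n);cv2.imwrite(f"pics/{n}2.png",k["image"]);np.savez(n+"2.npz",tcp_rot=s["tcp_rot"],tool_pos=s["tool_pos"],**k)
t=cv2.imread("pics/top2.png")[140:230,220:380];sc=cv2.imread("pics/scene2.png")[120:250,130:330]
cv2.imwrite("pics/v2.png",np.vstack([cv2.resize(t,(640,300)),cv2.resize(sc,(640,300))]))
```

```text
0.04376078784393071 20.000134357251227 [0.57433002 0.07264062 0.00419698] [-0.63 -0.81  2.32]
19.425 [ 0.56293443 -0.00610763  0.00418898] [-0.51 -3.71  3.41]
```

View pics/v2.png

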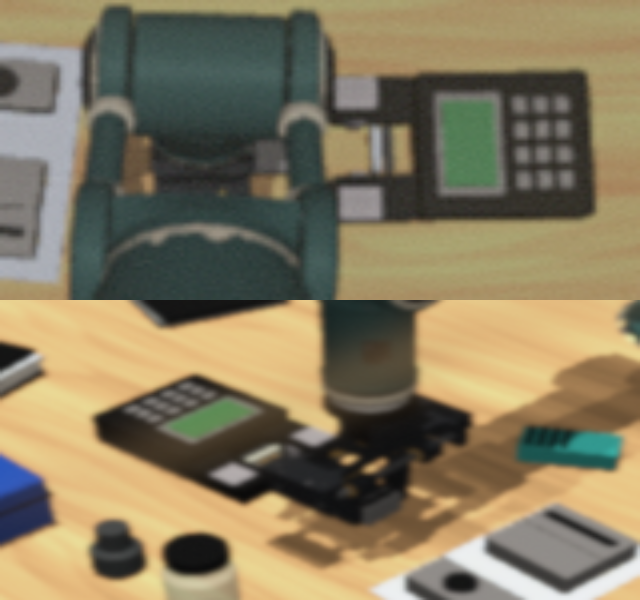

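Aligned: the top crop shows the bay straight ahead of the cartridge. Now insert under force guard.

Run:
```python
from h import *
f0=manip.state()["contact_force"];np.save("f0.npy",f0);y=-.006;log=[]
while y>-.084:
    y-=.003 if y>-.055 else .0006
    manip.move_linear([.5627,y,.004],rate=.05 if y>-.055 else .012)
    s=manip.state();f=s["contact_force"]-f0;log.append((round(y*1e3,1),*f.round(1),round(1e3*(s["tool_pos"][1]-y),1)))
    if abs(f[1])>13 or abs(f[0])>10 or abs(f[2])>12: print("STOP");break
for l in log: print(*l)
print(s["clock"],s["tool_pos"])
```

```text
STOP
-9.0 0.2 3.0 -0.8 0.5
-12.0 -0.3 3.7 0.2 0.7
-15.0 -0.2 4.7 -0.4 0.8
-18.0 0.3 5.2 -0.1 0.8
-21.0 -0.2 4.1 0.4 0.8
-24.0 -0.7 3.1 0.1 0.8
-27.0 0.8 4.1 -0.7 0.8
-30.0 0.6 4.8 -0.2 0.8
-33.0 0.6 3.5 0.4 0.8
-36.0 0.6 4.8 0.3 0.8
-39.0 -0.0 4.0 -0.1 0.8
-42.0 -1.0 5.4 1.4 1.3
-45.0 -0.5 10.1 2.9 2.1
-48.0 -0.8 11.1 1.4 2.5
-51.0 -1.6 10.3 2.1 2.5
-54.0 -0.8 11.0 2.3 2.4
-57.0 0.2 11.1 2.5 2.7
-57.6 -0.8 11.0 2.6 2.8
-58.2 -0.8 12.4 1.4 2.8
-58.8 -0.7 11.9 1.8 2.9
-59.4 -1.5 11.9 2.8 2.9
-60.0 -0.2 11.9 2.9 2.9
-60.6 -1.0 12.1 2.3 2.9
-61.2 -0.4 11.9 2.7 2.9
-61.8 -0.2 12.2 2.7 2.9
-62.4 0.4 12.7 1.6 3.0
-63.0 -1.4 12.7 2.0 3.0
-63.6 -1.5 12.1 3.1 3.0
-64.2 -1.0 12.8 2.0 3.0
-64.8 -0.3 11.7 2.0 3.0
-65.4 -0.2 12.1 2.1 3.0
-66.0 -0.3 11.7 2.2 3.1
-66.6 -1.3 13.0 2.4 3.1
-67.2 -1.5 12.3 2.7 3.1
-67.8 -1.5 12.5 2.5 3.2
-68.4 -1.1 14.9 2.6 3.5
28.725 [ 0.56240334 -0.06485177  0.00415135]
```

Run:
```python
from h import *
f0=np.load("f0.npy");y=-.0684
for i in range(12):
    y-=.0005;manip.move_linear([.5627,y,.004],rate=.012);manip.dwell(.05)
    fs=[]
    for _ in range(3): s=manip.state();fs.append(s["contact_force"]-f0);manip.dwell(.02)
    f=np.mean(fs,0);print(round(y*1e3,1),f.round(1),round(s["tool_pos"][1]*1e3,2),s["clock"],round(s["grasp_force"],1))
    if f[1]>18.5: print("STOP");break
```

```text
-68.9 [-0.9 16.4  2.9] -64.98 29.0583 20.0
-69.4 [-0.6 17.4  3.3] -65.14 29.4083 20.0
-69.9 [-1.4 18.3  3.9] -65.29 29.7583 20.0
-70.4 [-0.8 20.1  3.9] -65.45 30.1083 20.0
STOP
```

Run:
```python
from h import *
manip.move_linear([.5627,-.0675,.004],rate=.02);manip.dwell(.2)
s=manip.state();print(s["tool_pos"],s["contact_force"]-np.load("f0.npy"))
manip.set_gripper(.066);s=manip.state();print(s["tool_pos"],s["contact_force"].round(1))
manip.move_linear([.5627,-.0665,.1],rate=.12)
manip.move_pose([.558,-.05,.2],down(0));manip.dwell(.2)
c,s=shot("wrist");np.savez("p3.npz",tcp_rot=s["tcp_rot"],tool_pos=s["tool_pos"],**c);print(s["clock"])
from ridg import *
for r in ridges(c,s,(.5,.62,-.12,.02))+ridges(c,s,(.6,.68,.1,.2)): print([np.round(x,1) for x in r])
for b in((.42,.578,.1,.24),(.6,.7,.1,.24)): print([np.round(x,1) for x in rect(c,s,.014,.04,.026,b)[0]])
cv2.imwrite("pics/p3.png",cv2.resize(c["image"][60:320,130:400],None,fx=2.2,fy=2.2))
```

```text
[ 0.5621265  -0.06523678  0.00412791] [-1.57583606  9.47729641  2.49312237]
[ 0.56251662 -0.06758818  0.00375801] [ 0.1 -0.1 -0. ]
32.7667
[array([ 602.2, -105.9]), array([32.3, 22.8]), np.float64(0.1)]
[array([ 520.1, -105.8]), array([22.8, 37.3]), np.float64(89.1)]
[array([563. , -90.6]), array([33.2,  2.6]), np.float64(0.0)]
[array([562.9, -79.6]), array([32.9,  3.8]), np.float64(0.0)]
[array([562.9, -68.2]), array([32.6,  3.8]), np.float64(0.0)]
[array([562.8, -57.6]), array([34.6,  4.9]), np.float64(0.0)]
[array([514.2, 118.2]), array([24.8, 88.7]), np.float64(89.9)]
[array([623.4, 114.3]), array([32.2, 47.3]), np.float64(89.9)]
```

View pics/p3.png

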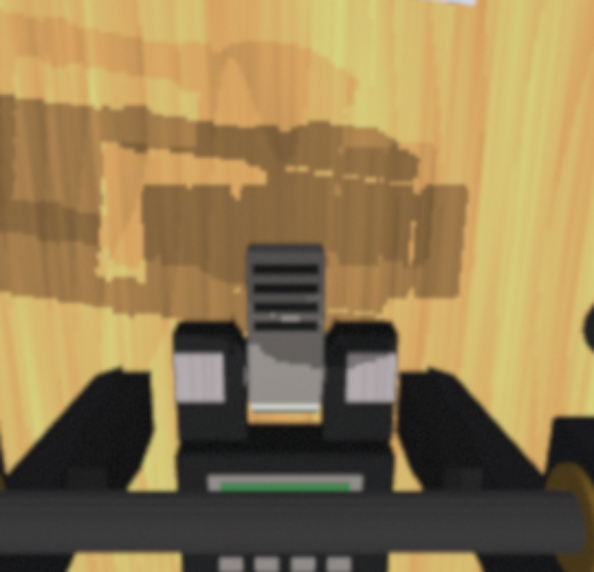

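The cartridge sits straight in the bay, its ridges at about (286,295) and the white connector strip against its front at (285,408). I'll check the connector's travel against the first picture.

Run:
```python
from meas import *
for n in("rdr","p3"):
    c=dict(np.load(n+".npz"));P=world(c,c)
    m=(np.abs(P[...,0]-.5627)<.012)&(P[...,1]<-.115)&(P[...,1]>-.165)
    print(n)
    for v in np.where(m.any(1))[0]:
        i=m[v];print(v,c["image"][v][i].mean(0).round(),P[v][i].mean(0).round(4)[1:],ray(c,[[254,v]],.02,c)[0,1].round(4))
```

```text
rdr
160 [ 62. 101. 133.] [-0.116   0.0006] -0.1125
161 [ 62. 102. 133.] [-0.1173  0.0004] -0.1137
162 [ 62. 101. 133.] [-0.1186  0.0005] -0.1149
163 [ 62. 101. 133.] [-0.12    0.0002] -0.1162
164 [ 62. 101. 133.] [-0.1212  0.0005] -0.1174
165 [ 62. 102. 133.] [-0.1225  0.0007] -0.1186
166 [ 62. 102. 133.] [-0.1238  0.0004] -0.1199
167 [ 62. 102. 133.] [-0.1252  0.0003] -0.1211
168 [ 62. 102. 133.] [-0.1264  0.0005] -0.1223
169 [ 62. 102. 133.] [-0.1278  0.0004] -0.1236
170 [ 62. 101. 133.] [-0.1291  0.0005] -0.1248
171 [ 62. 102. 133.] [-0.1305  0.0004] -0.1261
172 [ 62. 101. 133.] [-0.1318  0.0005] -0.1273
173 [ 63. 101. 132.] [-0.1331  0.0005] -0.1286
174 [ 64.  98. 125.] [-0.1344  0.0006] -0.1299
175 [ 62.  92. 113.] [-0.1358  0.0004] -0.1311
176 [ 59.  87. 105.] [-0.1343  0.0119] -0.1324
177 [ 72.  94. 106.] [-0.1349  0.0148] -0.1336
178 [ 93. 107. 113.] [-0.135   0.0198] -0.1349
179 [109. 122. 125.] [-0.1359  0.0211] -0.1362
180 [114. 127. 130.] [-0.137   0.0217] -0.1375
181 [112. 125. 129.] [-0.1384  0.0215] -0.1387
182 [103. 115. 117.] [-0.1396  0.0215] -0.14
183 [81. 89. 91.]
[... 1226 characters left out ...]
1348
238 [138. 142. 147.] [-0.133   0.0265] -0.1363
239 [139. 142. 147.] [-0.1345  0.0264] -0.1377
240 [139. 142. 147.] [-0.1357  0.0267] -0.1392
241 [139. 142. 147.] [-0.1375  0.026 ] -0.1406
242 [146. 149. 152.] [-0.1388  0.0264] -0.1421
243 [171. 176. 175.] [-0.1405  0.0258] -0.1435
244 [195. 202. 198.] [-0.1442  0.0215] -0.145
245 [188. 194. 189.] [-0.1457  0.0215] -0.1465
246 [150. 158. 158.] [-0.1473  0.0213] -0.148
247 [112. 145. 163.] [-0.1504  0.0183] -0.1494
248 [102. 164. 200.] [-0.1614  0.0007] -0.1509
249 [100. 169. 215.] [-0.1633  0.0002] -0.1524
250 [ 96. 162. 210.] [-0.1645  0.0007] -0.1539
262 [21. 20. 18.] [-0.1649  0.0316] -0.172
264 [16. 18. 17.] [-0.1648  0.0366] -0.1751
```

Both faces of the connector have moved about 6 mm, so it is home. I'll hand in.

```bash
python3 -c "
from cell import order
print(order.close_job())"
```

```text
the job is handed in; nothing more can be done
None
```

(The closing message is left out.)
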